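# Back up a straightedge with an indexed stop

### The arm

A 7-joint arm with a two-finger parallel gripper is mounted at the origin on the work surface. World frame = base frame: x ahead of the robot, y to its left, z up, the work surface at z = 0. Lengths are in m, angles in rad, forces in N, time in s.
With the tool pointing down it reaches from about 0.35 to 0.9 m from the base axis. Payload 19.9 kg.
Tool frame: the origin (TCP) lies at the very end of the fingers, on their centre line; the grasp point (between the pads) lies 19 mm behind it (robot.grasp_offset is the distance from the TCP to the grasp point, in m); z points along the fingers, y is the direction in which the jaws open and shut (so a half turn about z gives the same grasp; the last joint's range is limited). The gripper opens to 94 mm and grips with 3 to 60 N. Pads are 16 mm wide; open, the fingers measure 119 mm over their backs; the gripper's body (75 mm by 177 mm) begins 78 mm behind the grasp point.
Start: joints at [1.071, 0.417, -0.01, 1.614, 0.005, 1.111, -0.053], TCP at [0.276, -0.561, 0.205] pointing down, gripper open.
Joint ranges: [-2.81, 2.81], [-0.39, 2.02], [-1.27, 1.25], [0.06, 2.57], [-1.19, 4.33], [0.19, 2], [-2.82, 2.82]. Speed limits (rad/s): [1.89, 1.89, 2.39, 2.39, 3.01, 3.01, 3.01].

### API

Orientations are given as a unit quaternion [x, y, z, w].
In Python, from workcell import robot gives the robot as it stands.
- The arm moves only by the tool step_arm, never from a script. Its argument "steps" is one flat list of numbers, 7 for each row, row after row: the shift along the world's x, y, z in m, then the turn, a rotation vector about the world's x, y, z in rad, then the closure, from -1 (fully open) to 1 (shut), so that 0 is half open. A call has 1 to 12 rows; each row shifts and turns the commanded pose from where the row before left it; what a row does not reach is not made up. A row lasts 1/8 s, in which the tool goes at most 62.5 mm and 10.7 degrees, less where a joint would pass 70% of its speed; a pose out of reach is approached as far as the arm can. A call is refused whole if a number of a shift passes 0.0625 or a number of a turn 0.188, either way. A call with a gripper value outside its range is refused whole. The fingers move at their own pace and stop on an object; "squeeze" is the grip in N (left out, the last holds). Time passes only in rows, so rows that do not move let the fingers close. It gives the time, the measured TCP pose, the force and the opening at its end, in the units of the state.
- robot.state(): the state, without advancing time (a new reading comes with each control period).
- robot.read_camera(name): name is "scene" or "top" or "wrist"; returns a dict with "image" (384x512x3 uint8, red, green, blue), "fx", "fy", "cx", "cy" (pixels), "k1" (the pictures are not rectified: a ray, as slopes to the right and down, at radius r is drawn at 1 + k1 r^2 times it, then the intrinsics apply), "eye" and "orientation" of the camera in the world. Camera axes: x right, y down, z forward; pixel columns grow to the right and rows downward; lengths in m; the calibration is good to about 2 mm. A picture is of the moment at which its call begins. There is no depth.
- robot.hand_in(): hands the job in, once; it reports no verdict.
The state is a dict: "clock": time; "joint_positions": joint angles; "dq": joint speeds; "joint_torque": joint torques, N m; "eef_pos": TCP position; "tcp_rot": TCP orientation; "ft_force": force on the tool from outside, world axes, zero at the start; "wrist_torque": the same for the moment, N m; "gripper_width": finger opening in m.
Only numpy, scipy, OpenCV 4.12 (cv2) and the standard library are available. Lean on these libraries where they do the work, as an engineer would, in place of code of your own. Each camera call takes 0.05 s, during which the arm holds its last target. There are 200 camera calls.

### The job

Lay the ribbed straightedge flat on the fixture's base plate, flush along the straight edge of the clamped plate that faces the stop and centred on it, and let go of it. Then pull up the black knob of the stop's lock plunger, slide the stop one hole towards the straightedge and let the pin go fully down into that hole, so that the stop's pad stands just behind the straightedge. Finish still gripping the knob with the pin fully down, the straightedge still flush, and the other loose things left where they were.

Things in the scene. Friction and masses are not known exactly. Their poses are not given: they have to be found in the camera images.
- straightedge: Loose steel straightedge, 0.5 to 0.75 kg: blade 180 x 30 x 8 (x, y, z) with an upright rib on its middle, 140 long, 10 thick (y), 8 to 44 above the underside; symmetric, either long edge may be used. Origin: centre of the underside; x along its length, z up. Starts flat on the bench left or right of the fixture. Grip the rib from above.
- fixture: Fixed base plate 200 x 320 x 8, place and yaw vary; origin: centre of its underside, on the bench; axes as plate_edge. The clamped plate (180 x 80 x 12) lies on its +y end, top 20 above the bench; two clamp straps with bolts, to 47 above the bench, stand at x = +-76, y = 118 to 163. The stop on its perforated bar is on the -y half.
- plate_edge (a point): Middle of the clamped plate's straight 180 edge, at the height of the base plate's top (8 above the bench); in fixture 0, 80, 8. x runs along the edge, +y into the plate, the stop lies to -y, z up. The straightedge is flush when its origin is at y = -15, z = 0 and its x is along this x, either way round; centred when its origin is near x = 0.
- knob: Black round knob, diameter 26, height 24, on the stop's lock plunger; origin: centre of its underside, 66 above the bench with the pin down; at the start x = 0, y = -125 from plate_edge; axes as plate_edge. Below it a stem of diameter 10, then a housing of diameter 20 whose top is 54 above the bench. Grip it from above.
- pad (a point): Middle of the face of the stop's pad (60 wide, top 41 above the bench), on the front of the sliding sleeve, facing the clamped plate's edge; axes as plate_edge. At the start 64 from that edge; one hole nearer 34, so 4 clear of a flush straightedge.
- slide (a joint): Position of the stop's sleeve on its bar, m: about 0 at the start (pin in a hole), growing towards the clamped plate; knob and pad move with it along plate_edge's y. Holes every 0.030: the next hole is at 0.030. The round-tipped pin has 1.5 mm of play each way; friction 1.5 N. Locked while the pin is in a hole.
- plunger (a joint): Height of the lock plunger, m: 0 with the pin fully down in a hole, 0.0115 with its tip on top of the bar, 0.018 fully up. A spring pulls it down with 4 N at 0, 8 N fully up.
- offcut: offcut of steel angle, 150 long, legs 32, lying beside the fixture (bystander)
- punch: square steel centre punch, 105 long, lying on the clamped plate (bystander)
- hammer: hammer at the left (bystander)
- wrench: wrench at the far side (bystander)
- tin: bare metal can, diameter 70, height 100 (bystander)
- mug: steel mug, diameter 80, height 90 (bystander)
- brush: hand brush at the right (bystander)
Not all that is in view belongs to the job. What is shaped like the straightedge but orange, pink or turquoise is not meant.

How it is judged:
On the way, in this order (a step that is already met when the one before it is completed fails the run):
1. the straightedge lies flush along the plate's edge, let go, the stop still in its first hole (y of straightedge in the frame of plate_edge between -0.0175 and -0.0125 m and angle between the x axis of straightedge and the x axis of plate_edge, either way round below 0.025 rad and x of straightedge in the frame of plate_edge between -0.04 and 0.04 m and z of straightedge in the frame of plate_edge below 0.004 m and angle between straightedge's own z axis and vertical below 0.06 rad and contact force between the fingers and straightedge below 0.2 N and value of joint slide between -0.004 and 0.004 m), for 0.2 s.
2. the knob is gripped and pulled up, the pin clear of its hole, before the stop moves (contact force between the fingers and knob above 3 N and value of joint plunger above 0.011 m and value of joint slide between -0.004 and 0.004 m), for 0.1 s.
At the end, for the whole second after the job is handed in: Slide at 0.030 +-0.003, plunger under 0.002, fingers on the knob with over 3 N; straightedge flat on the base plate and let go, its edge within 2.5 mm of the plate edge, parallel within 0.025 rad, its middle within 40 mm of the edge's middle (y of straightedge in the frame of plate_edge between -0.0175 and -0.0125 m and angle between the x axis of straightedge and the x axis of plate_edge, either way round below 0.025 rad and x of straightedge in the frame of plate_edge between -0.04 and 0.04 m and z of straightedge in the frame of plate_edge below 0.004 m and angle between straightedge's own z axis and vertical below 0.06 rad and contact force between the fingers and straightedge below 0.2 N and contact force between the fingers and knob above 3 N and value of joint plunger below 0.002 m and value of joint slide between 0.027 and 0.033 m); the arm keeps its last pose, push and grip.
It fails at once if a bystander is moved more than 30 mm (distance of any of offcut, punch, hammer, wrench, tin, mug, brush from where it was at the start of the episode above 0.03 m).
It also fails if it takes over 58 s, if anything falls off the work surface, if the arm or the gripper's body presses on something with over 40 N, if the wrist force passes 120 N, or if a joint passes its speed limit or range.

## Working session

There is one attempt and no reset: what is moved stays moved. The work goes in short steps, Python scripts to look and compute and a tool call to move; the robot and the scene stay as the last step left them, time stands still between calls to the robot, and variables do not carry over. Pictures are saved under pics/ and viewed, about 8 in all and at most 12, crops included, and the job is handed in when it is done.

Besides the shell and the picture viewer there is one more tool, called after "Call:" as name(argument=value, ...) on one line, values as JSON. step_arm: Moves the arm, as the interface text tells. Its arguments: {"type":"object","properties":{"steps":{"type":"array"},"squeeze":{"type":"number"}},"required":["steps"]}

```bash
mkdir -p pics; cat > h.py <<'E'
import numpy as np,cv2
from scipy.spatial.transform import Rotation as R
from workcell import robot
def cam(n):
    c=robot.read_camera(n); return c
def save(c,f): cv2.imwrite('pics/'+f,c['image'][:,:,::-1])
def K(c): return np.array([[c['fx'],0,c['cx']],[0,c['fy'],c['cy']],[0,0,1.]]),np.array([c['k1'],0,0,0,0.])
def ray(c,p,z):
    "pixels -> world points on plane z"
    k,d=K(c); p=np.asarray(p,float).reshape(-1,1,2)
    u=cv2.undistortPoints(p,k,d,criteria=(3,50,1e-10)) if 0 else cv2.undistortPoints(p,k,d)
    v=R.from_quat(c['orientation']).apply(np.c_[u[:,0],np.ones(len(u))]); e=np.array(c['eye'])
    return e+v*((z-e[2])/v[:,2])[:,None]
def proj(c,P):
    k,d=K(c); q=R.from_quat(c['orientation']).inv().apply(np.asarray(P,float).reshape(-1,3)-c['eye'])
    return cv2.projectPoints(q,np.zeros(3),np.zeros(3),k,d)[0][:,0]
E
python3 - <<'E'
from h import *
import pickle
s={n:cam(n) for n in('scene','top')}
pickle.dump(s,open('s.pkl','wb'))
for n in s: save(s[n],n+'.png'); print(n,{k:v for k,v in s[n].items() if k!='image'})
print(robot.state())
E
```

```text
scene {'fx': 367.37354607542045, 'fy': 367.37354607542045, 'cx': 255.78469800791765, 'cy': 197.30117053789385, 'k1': -0.03731962909363702, 'eye': array([0.98106564, 0.6645969 , 0.71803593]), 'orientation': array([ 0.25176867,  0.86392755, -0.41552946, -0.13257826])}
top {'fx': 431.1477367026, 'fy': 431.1477367026, 'cx': 251.57075155774842, 'cy': 183.35513043901096, 'k1': -0.06018793118438891, 'eye': array([ 0.308672  , -0.01948383,  1.31485842]), 'orientation': array([-0.69414248,  0.71521741, -0.05280962,  0.06197916])}
{'clock': 0.1, 'joint_positions': array([ 1.07149649,  0.41794304, -0.01030081,  1.61408748,  0.00469186,
        1.11071378, -0.05303286]), 'dq': array([-4.59449348e-04, -1.34380152e-03,  6.34789068e-04, -1.31353537e-03,
        9.77710801e-04,  1.52166053e-03,  7.84825716e-05]), 'joint_torque': array([ 1.03220791e-03, -8.52584410e+01,  6.40292186e-01, -4.26693749e+01,
       -4.89155680e-02,  1.64232741e-02,  6.99836306e-06]), 'eef_pos': array([ 0.27607756, -0.56034534,  0.20488104]), 'tcp_rot': array([ 9.73919916e-01,  2.26891339e-01, -1.66832892e-04, -5.38670348e-04]), 'ft_force': array([-0.45589139,  0.2727762 ,  0.47744796]), 'wrist_torque': array([-0.0799555 ,  0.04022002,  0.03784835]), 'gripper_width': 0.09409248402848608}
```

View pics/top.png

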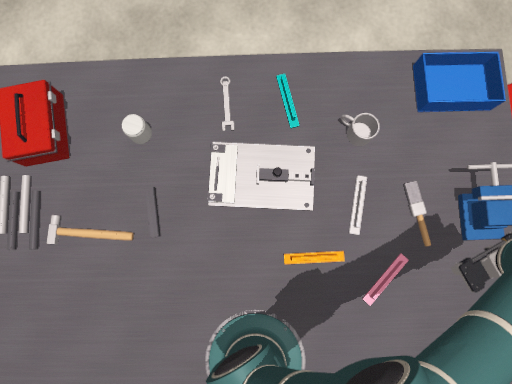

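View pics/scene.png

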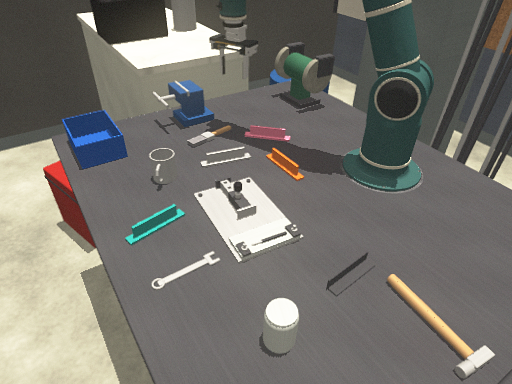

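Top view: fixture at about (262,176) with its plate end to the left, grey straightedge at (358,205), knob at (277,172). The orange, pink and turquoise ones are decoys. The scene view agrees.

```bash
cat > m.py <<'E'
from h import *
import pickle
c=pickle.load(open('s.pkl','rb'))['top']
im=c['image']; hsv=cv2.cvtColor(im,cv2.COLOR_RGB2HSV)
m=((hsv[:,:,2]>130)&(hsv[:,:,1]<60)).astype(np.uint8)
def blob(m,box,z):
    x0,y0,x1,y1=box; mm=np.zeros_like(m); mm[y0:y1,x0:x1]=m[y0:y1,x0:x1]
    cs,_=cv2.findContours(mm,cv2.RETR_EXTERNAL,cv2.CHAIN_APPROX_NONE)
    k=max(cs,key=cv2.contourArea); P=ray(c,k[:,0],z)
    return P
for n,box,z in(('fixture',(195,130,330,222),.008),('se',(340,170,375,240),.008)):
    P=blob(m,box,z); r=cv2.minAreaRect((P[:,:2]*1000).astype(np.float32)); print(n,r, cv2.boxPoints(r).round(1).tolist())
k=((hsv[:,:,2]<60)).astype(np.uint8)
P=blob(k,(262,160,292,184),.09); (x,y),rad=cv2.minEnclosingCircle((P[:,:2]*1000).astype(np.float32)); print('knob',x,y,rad)
cr=im[130:250,195:385]; cv2.imwrite('pics/crop.png',cv2.resize(cr[:,:,::-1],None,fx=4,fy=4,interpolation=cv2.INTER_CUBIC))
E
python3 m.py
```

```text
fixture ((548.6964721679688, -36.55171203613281), (322.7728271484375, 202.82545471191406), 85.43120574951172) [[434.79998779296875, -189.3000030517578], [636.9000244140625, -205.5], [662.5999755859375, 116.19999694824219], [460.5, 132.39999389648438]]
se ((448.890869140625, -327.5955810546875), (34.1408805847168, 183.48086547851562), 78.5648422241211) [[355.6000061035156, -326.1000061035156], [535.4000244140625, -362.5], [542.2000122070312, -329.1000061035156], [362.3999938964844, -292.70001220703125]]
knob 540.6802978515625 -80.86100769042969 13.002028465270996
```

View pics/crop.png

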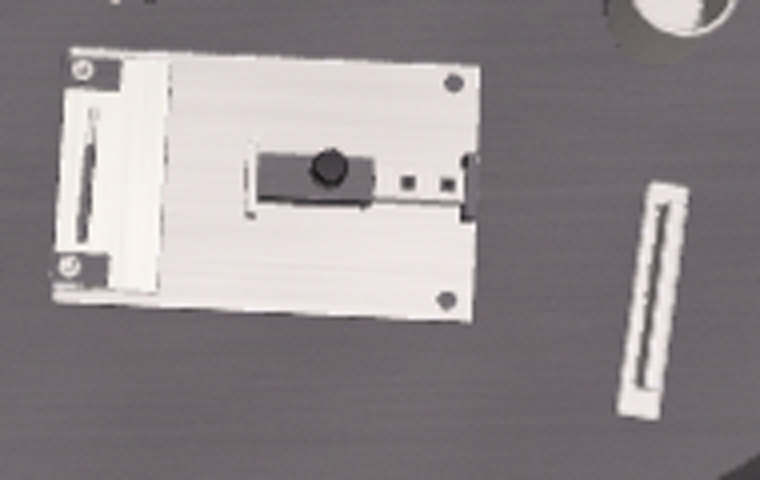

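Sizes fit (323x203, 183x34, knob radius 13). Next I go above the straightedge.

Call:
step_arm(steps=[0.035,0.047,0.009,0,0,-0.132,-1,0.035,0.047,0.009,0,0,-0.132,-1,0.035,0.047,0.009,0,0,-0.132,-1,0.035,0.047,0.009,0,0,-0.132,-1,0.033,0.045,0.009,0,0,-0.13,-1,0,0,0,0,0,0,-1,0,0,0,0,0,0,-1])

```text
clock: 0.98
eef_pos: [0.4487, -0.328, 0.2501]
tcp_rot: [0.995, -0.099, -0.0, -0.0]
ft_force: [0.6, -0.8, -0.2]
gripper_width: 0.0942
```

```bash
python3 - <<'E'
from h import *
import pickle
c=cam('wrist'); pickle.dump(c,open('w1.pkl','wb')); save(c,'w1.png'); print(c['eye'],R.from_quat(c['orientation']).as_matrix()[:,2],c['fx']); print(robot.state()['eef_pos'])
E
```

```text
[ 0.52022035 -0.34189446  0.42886621] [-0.24366384  0.0500951  -0.96856513] 328.8592504360116
[ 0.44837269 -0.32854812  0.2500891 ]
```

View pics/w1.png

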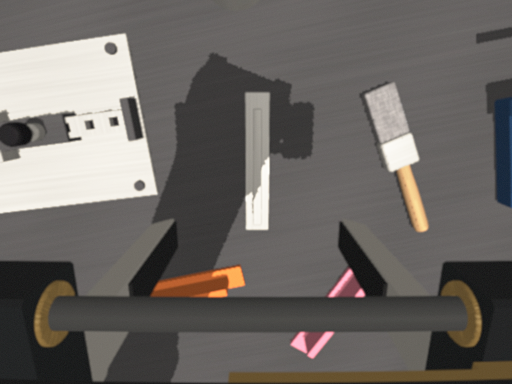

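The straightedge is at (246..270, 93..230), nearly aligned with the tool. I measure it from this view.

```bash
python3 - <<'E'
from h import *
import pickle
c=pickle.load(open('w1.pkl','rb')); g=cv2.cvtColor(c['image'],cv2.COLOR_RGB2GRAY)
m=np.zeros_like(g); m[80:240,235:282]=(g[80:240,235:282]>105)
cs,_=cv2.findContours(m,cv2.RETR_EXTERNAL,cv2.CHAIN_APPROX_NONE); k=max(cs,key=cv2.contourArea)
print(cv2.boundingRect(k))
P=ray(c,k[:,0],.008); r=cv2.minAreaRect((P[:,:2]*1000).astype(np.float32)); print(r,cv2.boxPoints(r).round(1).tolist())
E
```

```text
(244, 92, 27, 139)
((449.02398681640625, -326.6019287109375), (33.94858169555664, 180.87832641601562), 78.1144027709961) [[357.0, -324.6000061035156], [534.0, -361.79998779296875], [541.0, -328.6000061035156], [364.0, -291.3999938964844]]
```

Call:
step_arm(steps=[0,0.001,-0.058,0,0,-0.008,-1,0,0,-0.058,0,0,0,-1,0,0,-0.058,0,0,0,-1,0,0,-0.038,0,0,0,-1,0,0,-0.02,0,0,0,-1,0,0,0,0,0,0,-1,0,0,0,0,0,0,1,0,0,0,0,0,0,1,0,0,0,0,0,0,1,0,0,0,0,0,0,1,0,0,0,0,0,0,1,0,0,0,0,0,0,1], squeeze=35)

```text
clock: 2.52
eef_pos: [0.4493, -0.3266, 0.0185]
tcp_rot: [0.995, -0.104, -0.0, -0.0]
ft_force: [0.1, 0.2, 0.2]
gripper_width: 0.037
```

Call:
step_arm(steps=[0,0,0,0,0,0,1,0,0,0,0,0,0,1,0,0,0,0,0,0,1,0,0,0,0,0,0,1,0,0,0,0,0,0,1,0,0,0,0,0,0,1,0,0,0.02,0,0,0,1,0,0,0.04,0,0,0,1,0,0,0.04,0,0,0,1,0,0,0.04,0,0,0,1,0,0,0,0,0,0,1])

```text
clock: 3.9
eef_pos: [0.4503, -0.3269, 0.1605]
tcp_rot: [0.995, -0.104, 0.002, 0.001]
ft_force: [-0.2, -0.3, -7.2]
gripper_width: 0.0102
```

Lifted; width 10.2 mm and about 7 N weight are right. Next it goes to just short of the plate edge.

Call:
step_arm(steps=[0.0128,0.0425,0,0,0,0.016,1,0.0128,0.0425,0,0,0,0.016,1,0.0128,0.0425,0,0,0,0.016,1,0.0128,0.0425,0,0,0,0.016,1,0.0128,0.0425,0,0,0,0.016,1,0.0128,0.0425,0,0,0,0.016,1,0.0128,0.0425,0,0,0,0.016,1,0.0128,0.0425,0,0,0,0.016,1,0,0,0,0,0,0,1,0,0,0,0,0,0,1,0,0,0,0,0,0,1])

```text
clock: 5.28
eef_pos: [0.551, 0.0124, 0.1576]
tcp_rot: [0.999, -0.041, -0.001, 0.0]
ft_force: [-0.8, -0.4, -7.2]
gripper_width: 0.0096
```

```bash
python3 - <<'E'
from h import *
import pickle
c=cam('wrist'); pickle.dump(c,open('w2.pkl','wb')); save(c,'w2.png'); print(robot.state()['eef_pos'],robot.state()['tcp_rot'])
cv2.imwrite('pics/w2b.png',cv2.resize(c['image'][:300,:,::-1],None,fx=1.56,fy=1.56))
E
```

```text
[0.55121867 0.01240388 0.15788869] [ 9.99167378e-01 -4.07965492e-02 -4.28885475e-04  9.49612516e-05]
```

View pics/w2b.png

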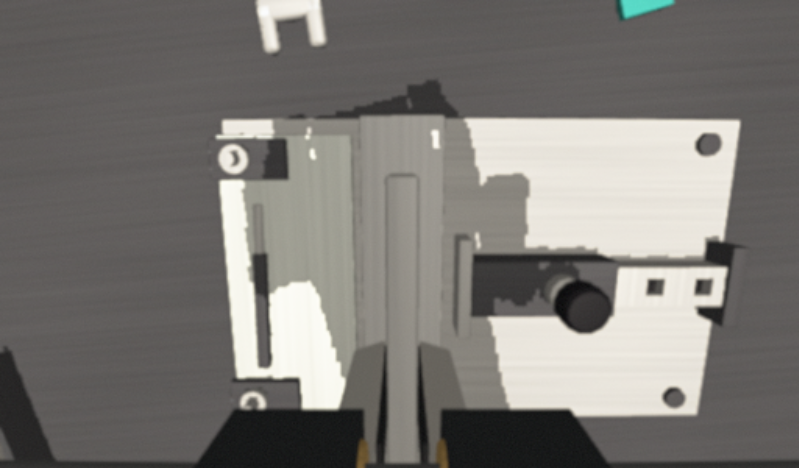

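```bash
python3 - <<'E'
from h import *
import pickle
c=pickle.load(open('w2.pkl','rb')); g=cv2.cvtColor(c['image'],cv2.COLOR_RGB2GRAY).astype(int)
for r in (84,88,95,105,120,135,150,165,180,200,215): print(r,g[r,214:240].tolist())
# base plate mask right edge & top edge
def fit(rows=None,cols=None):
    pts=[]
    if rows is not None:
        for r in rows:
            l=cv2.GaussianBlur(g.astype(np.float32),(3,3),0)[r,430:490]; d=np.diff(l); pts.append((430+d.argmin()+.5,r))
    else:
        for q in cols:
            l=cv2.GaussianBlur(g.astype(np.float32),(3,3),0)[65:95,q]; d=np.diff(l); pts.append((q,65+d.argmax()+.5))
    P=ray(c,pts,.008)[:,:2]; vx,vy,x,y=cv2.fitLine((P*1000).astype(np.float32),cv2.DIST_HUBER,0,.01,.01).ravel(); n=np.array([-vy,vx]); res=(P*1000-[x,y])@n
    print('line',vx,vy,x,y,'slope deg',np.degrees(np.arctan2(vy,vx)),'rms',res.std()); return np.array([vx,vy]),np.array([x,y])
a=fit(rows=[*range(85,150),*range(212,255)]); b=fit(cols=range(310,465))
t=np.linalg.solve(np.c_[a[0],-b[0]],b[1]-a[1]); print('corner (+x,-y)',a[1]+t[0]*a[0])
E
```

```text
84 [133, 134, 133, 133, 131, 133, 132, 134, 132, 133, 131, 131, 132, 132, 132, 127, 124, 135, 140, 143, 145, 147, 149, 149, 147, 145]
88 [161, 159, 160, 161, 166, 165, 166, 164, 165, 156, 143, 128, 127, 133, 132, 129, 128, 138, 143, 143, 143, 147, 149, 147, 146, 145]
95 [161, 160, 159, 161, 164, 164, 166, 164, 163, 163, 156, 133, 128, 132, 134, 130, 126, 134, 140, 143, 144, 146, 148, 148, 146, 145]
105 [159, 159, 158, 161, 163, 163, 164, 162, 162, 162, 152, 124, 121, 133, 138, 136, 136, 137, 142, 142, 142, 147, 148, 147, 147, 143]
120 [159, 158, 158, 157, 161, 163, 162, 163, 161, 159, 154, 133, 121, 127, 134, 134, 129, 129, 136, 142, 141, 144, 146, 146, 144, 143]
135 [156, 158, 156, 155, 157, 159, 163, 162, 159, 159, 158, 149, 129, 128, 135, 136, 131, 133, 139, 140, 141, 143, 147, 145, 145, 142]
150 [158, 157, 157, 154, 157, 159, 159, 160, 159, 157, 158, 149, 127, 122, 132, 138, 136, 136, 140, 141, 142, 144, 146, 145, 144, 140]
165 [158, 157, 155, 155, 155, 155, 160, 161, 159, 156, 156, 153, 139, 125, 128, 136, 135, 132, 130, 136, 140, 142, 144, 142, 144, 141]
180 [158, 157, 156, 154, 155, 156, 159, 158, 160, 157, 155, 157, 147, 123, 122, 129, 132, 129, 127, 135, 141, 141, 144, 143, 143, 142]
200 [157, 156, 154, 154, 153, 153, 154, 156, 157, 156, 154, 155, 151, 137, 127, 132, 137, 136, 136, 142, 140, 141, 141, 142, 140, 141]
215 [154, 153, 152, 150, 152, 151, 151, 152, 155, 155, 154, 154, 152, 142, 118, 119, 128, 130, 129, 128, 137, 142, 140, 141, 141, 139]
line 0.99708116 -0.076348975 547.9231 -196.30165 slope deg -4.3787355 rms 6.822987647111419
line 0.07970092 0.99681884 643.9299 -101.19386 slope deg 85.42862 rms 0.22054827966209514
corner (+x,-y) [ 635.7876  -203.02965]
```

```bash
python3 - <<'E'
from h import *
import pickle
c=pickle.load(open('w2.pkl','rb'))
def line(pts,z):
    P=ray(c,pts,z)[:,:2]*1000; vx,vy,x,y=cv2.fitLine(P.astype(np.float32),cv2.DIST_HUBER,0,.01,.01).ravel()
    print(np.degrees(np.arctan2(vy,vx)),((P-[x,y])@[-vy,vx]).round(2)); return np.array([x,y]),np.array([vx,vy])
rows=[88,95,105,120,135,150,165,180,200,215]
p,d=line(list(zip([224.3,224.6,224.4,224.8,225.5,225.4,226,226.5,226.9,227.4],rows)),.020)
yd=np.array([.0797,.9968]); xd=np.array([.9968,-.0797])
# middle of edge: using base-plate +x side line (643.93,-101.19) is x=+100
edge_y=p@yd; edge_x=np.array([643.93,-101.19])@xd-100
E=edge_x*xd+edge_y*yd; print('edge mid',E,'knob exp',E-125*yd)
q,_=line(list(zip([230.5,230.5,232.3,233.3,234.5],[88,95,120,180,215])),.148)
tcp=np.array([551.2,12.4]); print('blade edge from tcp',(q-tcp)@yd,'edge from tcp',(E-tcp)@yd,(E-tcp)@xd)
print('knob px',proj(c,np.r_[E-125*yd,90]/1000)*1.56)
print('se end px',ray(c,[[358/1.56,115/1.56],[443/1.56,117/1.56]],.148)*1000)
E
```

```text
-4.611836 [-0.09 -0.22  0.19  0.15 -0.18  0.27  0.05 -0.08  0.02 -0.1 ]
edge mid [555.14707092  43.37577563] knob exp [545.18457092 -81.22422437]
-3.9715972 [ 0.08  0.2  -0.39  0.08  0.02]
blade edge from tcp 14.816090405883784 edge from tcp 31.19123470478415 1.4656709761620108
knob px [[589.83955743 312.91509811]]
se end px [[642.34016499  20.76656409 148.        ]
 [639.25983549  -8.7166175  148.        ]]
```

Call:
step_arm(steps=[0.0025,0.012,0,0,0,0,1,0,0,-0.04,0,0,0,1,0,0,-0.04,0,0,0,1,0,0,-0.03,0,0,0,1,0,0,-0.01,0,0,0,1,0,0,-0.006,0,0,0,1,0,0,0,0,0,0,1,0,0,0,0,0,0,1])

```text
clock: 6.32
eef_pos: [0.5548, 0.0254, 0.0334]
tcp_rot: [0.999, -0.04, 0.001, -0.0]
ft_force: [0.0, 0.1, -6.6]
gripper_width: 0.01
```

Call:
step_arm(steps=[0,0,-0.004,0,0,0,1,0,0,-0.003,0,0,0,1,0,0,-0.001,0,0,0,1,0,0,0,0,0,0,1,0,0,0,0,0,0,1])

```text
clock: 6.95
eef_pos: [0.5545, 0.0253, 0.0261]
tcp_rot: [0.999, -0.04, 0.0, 0.0]
ft_force: [-12.6, -0.6, 30.2]
gripper_width: 0.0098
```

Call:
step_arm(steps=[0,0,0.0008,0,0,0,1,0,0.001,0,0,0,0,1,0,0.001,0,0,0,0,1,0,0,0,0,0,0,1])

```text
clock: 7.45
eef_pos: [0.5545, 0.0254, 0.0262]
tcp_rot: [0.999, -0.041, 0.0, 0.001]
ft_force: [-6.0, -11.0, 14.4]
gripper_width: 0.0099
```

Call:
step_arm(steps=[0,0,0.0008,0,0,0,1,0,0,0,0,0,0,1,0,0,0,0,0,0,1])

```text
clock: 7.82
eef_pos: [0.5543, 0.0272, 0.0262]
tcp_rot: [0.999, -0.04, 0.0, 0.0]
ft_force: [-1.9, -3.8, 2.7]
gripper_width: 0.0096
```

Unloaded, it slid 1.8 mm. I keep pushing towards the edge.

Call:
step_arm(steps=[0,0.001,0,0,0,0,1,0,0,0,0,0,0,1,0,0,0,0,0,0,1])

```text
clock: 8.2
eef_pos: [0.5543, 0.0275, 0.0262]
tcp_rot: [0.999, -0.04, 0.0, 0.0]
ft_force: [-2.0, -7.4, 3.8]
gripper_width: 0.0097
```

Call:
step_arm(steps=[0,0.001,0,0,0,0,1,0,0,0,0,0,0,1,0,0,0,0,0,0,1])

```text
clock: 8.57
eef_pos: [0.5543, 0.0276, 0.0262]
tcp_rot: [0.999, -0.041, 0.0, 0.001]
ft_force: [-2.2, -10.9, 4.1]
gripper_width: 0.0099
```

Call:
step_arm(steps=[0,0.001,0,0,0,0,1,0,0,0,0,0,0,1,0,0,0,0,0,0,1])

```text
clock: 8.95
eef_pos: [0.5543, 0.0277, 0.0262]
tcp_rot: [0.999, -0.041, 0.0, 0.001]
ft_force: [-1.8, -15.6, 5.4]
gripper_width: 0.0099
```

Contact with the plate edge: the push grew to 15 N with no travel. I ease the push, release and rise.

Call:
step_arm(steps=[0,-0.003,0,0,0,0,1,0,0,0,0,0,0,1,0,0,0,0,0,0,0.4,0,0,0,0,0,0,0.4,0,0,0,0,0,0,0.4,0,0,0,0,0,0,0.4,0,0,0,0,0,0,0.4,0,0,0.01,0,0,0,0.4,0,0,0.04,0,0,0,0.4,0,0,0.05,0,0,0,0.4,0,0,0.05,0,0,0,0.4,0,0,0,0,0,0,-0.2])

```text
clock: 10.45
eef_pos: [0.556, 0.0276, 0.1803]
tcp_rot: [0.999, -0.04, 0.003, -0.0]
ft_force: [0.0, -0.4, 0.2]
gripper_width: 0.0346
```

Call:
step_arm(steps=[-0.003,-0.027,0.018,0,0,0,-0.2,-0.003,-0.027,0.018,0,0,0,-0.2,-0.003,-0.027,0.018,0,0,0,-0.2,-0.002,-0.027,0.018,0,0,0,-0.2,0,0,0,0,0,0,-0.2,0,0,0,0,0,0,-0.2])

```text
clock: 11.2
eef_pos: [0.5428, -0.08, 0.2474]
tcp_rot: [0.999, -0.04, -0.0, -0.0]
ft_force: [0.5, 0.4, -0.7]
gripper_width: 0.0563
```

```bash
python3 - <<'E'
from h import *
import pickle
c=cam('wrist'); pickle.dump(c,open('w3.pkl','wb')); print(robot.state()['eef_pos'],robot.state()['tcp_rot'])
cv2.imwrite('pics/w3.png',cv2.resize(c['image'][:300,:,::-1],None,fx=1.56,fy=1.56))
E
```

```text
[ 0.54282739 -0.07972682  0.24729018] [ 9.99215328e-01 -3.96026460e-02 -5.56830663e-04 -2.22497978e-04]
```

View pics/w3.png

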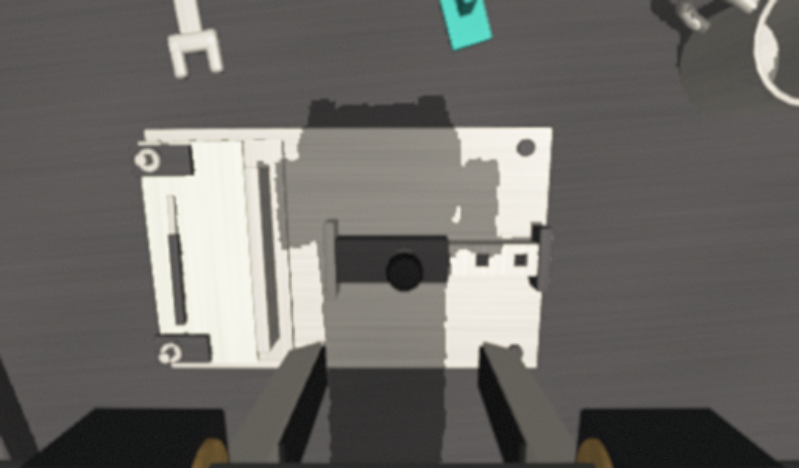

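The straightedge lies along the plate edge (242..292) with no visible gap, and the knob is at (404,271). I compute both.

```bash
python3 - <<'E'
from h import *
import pickle
c=pickle.load(open('w3.pkl','rb')); g=cv2.cvtColor(c['image'],cv2.COLOR_RGB2GRAY)
m=np.zeros_like(g); m[155:192,240:280]=(g[155:192,240:280]<38)
m=cv2.morphologyEx(m,cv2.MORPH_OPEN,np.ones((5,5),np.uint8))
cs,_=cv2.findContours(m,cv2.RETR_EXTERNAL,cv2.CHAIN_APPROX_NONE);k=max(cs,key=cv2.contourArea);print(cv2.boundingRect(k))
P=ray(c,k[:,0],.09)*1000; print('knob',cv2.minEnclosingCircle(P[:,:2].astype(np.float32)))
f=lambda a:ray(c,np.array(a)/1.56,.016)*1000
E=np.array([555.15,43.4]);yd=np.array([.0797,.9968]);xd=np.array([.9968,-.0797])
for n,pts in (('outer',[[283,155],[293,350]]),('inner',[[243,143],[258,360]])):
    for p in f(pts)[:,:2]-E: print(n,p@xd,p@yd)
for r in (100,170,190,215): print(r,g[r,150:196].tolist())
E
```

```text
(247, 162, 24, 24)
knob ((548.00927734375, -81.20683288574219), 12.91524600982666)
outer 79.0748712347729 -31.302503844323418
outer -80.73323505918532 -30.81690629749596
inner 88.17320612626641 -0.8316754632723876
inner -89.87226470172175 -0.29455271742236966
100 [246, 246, 246, 245, 237, 212, 204, 225, 231, 231, 231, 231, 234, 233, 233, 233, 234, 234, 233, 234, 235, 234, 234, 234, 235, 235, 236, 236, 236, 231, 204, 162, 177, 211, 230, 235, 234, 234, 235, 234, 227, 182, 143, 136, 136, 137]
170 [245, 245, 244, 243, 244, 245, 246, 245, 245, 239, 213, 210, 224, 228, 229, 229, 232, 233, 215, 153, 103, 89, 90, 90, 88, 109, 163, 220, 233, 233, 231, 232, 232, 229, 201, 176, 215, 232, 233, 232, 232, 232, 232, 232, 232, 232]
190 [245, 245, 244, 244, 243, 243, 244, 245, 245, 245, 241, 228, 218, 222, 228, 228, 228, 230, 232, 226, 171, 114, 91, 89, 91, 91, 95, 145, 211, 230, 231, 229, 227, 229, 231, 222, 179, 195, 226, 230, 230, 229, 229, 230, 229, 230]
215 [244, 243, 243, 242, 243, 243, 242, 242, 243, 243, 244, 243, 237, 222, 219, 226, 228, 227, 227, 229, 229, 215, 154, 104, 93, 95, 93, 92, 115, 171, 217, 228, 228, 227, 227, 228, 213, 158, 162, 219, 231, 230, 230, 230, 229, 230]
```

Straightedge: inner edge within 1 mm, parallel within about 0.003 rad. The knob is at about (0.546, -0.081), 125 mm from the edge as stated. I descend and grip it.

Call:
step_arm(steps=[0.003,-0.0013,-0.05,0,0,0,-0.2,0,0,-0.05,0,0,0,-0.2,0,0,-0.05,0,0,0,-0.2,0,0,-0.03,0,0,0,-0.2,0,0,-0.007,0,0,0,-0.2,0,0,0,0,0,0,1,0,0,0,0,0,0,1,0,0,0,0,0,0,1,0,0,0,0,0,0,1,0,0,0,0,0,0,1,0,0,0,0,0,0,1], squeeze=40)

```text
clock: 12.62
eef_pos: [0.5466, -0.082, 0.0618]
tcp_rot: [0.999, -0.04, 0.001, 0.0]
ft_force: [-1.0, 0.2, 8.2]
gripper_width: 0.0249
```

Call:
step_arm(steps=[0,0,0,0,0,0,1,0,0,0,0,0,0,1])

```text
clock: 12.88
eef_pos: [0.5466, -0.082, 0.0618]
tcp_rot: [0.999, -0.04, 0.001, 0.0]
ft_force: [-1.6, -0.1, 7.3]
gripper_width: 0.0246
```

Call:
step_arm(steps=[0,0,0.005,0,0,0,1,0,0,0.005,0,0,0,1,0,0,0.005,0,0,0,1,0,0,0,0,0,0,1,0,0,0,0,0,0,1])

```text
clock: 13.5
eef_pos: [0.5464, -0.0819, 0.0761]
tcp_rot: [0.999, -0.04, 0.0, -0.0]
ft_force: [5.4, -0.7, -7.3]
gripper_width: 0.0249
```

Plunger up about 14 mm with a 7.3 N spring load, as expected. Slide now 30 mm.

Call:
step_arm(steps=[0.0006,0.0075,0,0,0,0,1,0.0006,0.0075,0,0,0,0,1,0.0006,0.0075,0,0,0,0,1,0.0006,0.0075,0,0,0,0,1,0,0,0,0,0,0,1,0,0,0,0,0,0,1])

```text
clock: 14.25
eef_pos: [0.5488, -0.0516, 0.076]
tcp_rot: [0.999, -0.04, 0.0, -0.0]
ft_force: [6.0, 1.2, -6.9]
gripper_width: 0.0247
```

Call:
step_arm(steps=[0,-0.0002,-0.005,0,0,0,1,0,0,-0.005,0,0,0,1,0,0,-0.005,0,0,0,1,0,0,0,0,0,0,1,0,0,0,0,0,0,1])

```text
clock: 14.88
eef_pos: [0.549, -0.0521, 0.0617]
tcp_rot: [0.999, -0.04, 0.0, -0.0]
ft_force: [-0.6, 1.5, 12.3]
gripper_width: 0.0247
```

Pin seems down. A lock check: nudge 3 mm backwards and watch the force, then return.

Call:
step_arm(steps=[0,-0.003,0,0,0,0,1,0,0,0,0,0,0,1,0,0,0,0,0,0,1])

```text
clock: 15.25
eef_pos: [0.5488, -0.0544, 0.0617]
tcp_rot: [0.999, -0.04, 0.0, -0.0]
ft_force: [-1.6, 5.2, 13.1]
gripper_width: 0.0249
```

Call:
step_arm(steps=[0,0.003,0,0,0,0,1,0,0,0,0,0,0,1,0,0,0,0,0,0,1])

```text
clock: 15.62
eef_pos: [0.549, -0.052, 0.0617]
tcp_rot: [0.999, -0.04, 0.0, -0.0]
ft_force: [-0.7, 0.6, 12.0]
gripper_width: 0.0246
```

```bash
python3 - <<'E'
from h import *
import pickle
a=cam('scene'); b=cam('wrist'); c=cam('top'); pickle.dump((a,b,c),open('f.pkl','wb'))
z=lambda i,x0,y0,x1,y1,f:cv2.resize(i['image'][y0:y1,x0:x1,::-1],None,fx=f,fy=f,interpolation=cv2.INTER_CUBIC)
A=z(a,180,165,310,265,3.07); B=z(b,0,0,512,384,.78); 
h=299; A=A[:h]; B=B[:h]; cv2.imwrite('pics/f.png',np.hstack([A[:min(len(A),len(B))],B[:min(len(A),len(B))]]))
print(robot.state())
E
```

```text
{'clock': 15.775, 'joint_positions': array([ 0.1758109 ,  0.47582039, -0.17051228,  1.90864052,  0.11242849,
        0.76528011, -1.70821734]), 'dq': array([-7.06515434e-04, -3.48425565e-05,  1.53596230e-03,  2.40039686e-04,
        4.47661202e-04, -3.53598315e-04,  8.44727966e-04]), 'joint_torque': array([ 5.80438077e-01, -7.42388320e+01, -1.58259351e+00, -2.95475060e+01,
        2.86062704e-01, -2.68621054e-01,  1.02728212e-02]), 'eef_pos': array([ 0.54896322, -0.05207104,  0.0617336 ]), 'tcp_rot': array([ 9.99196400e-01, -4.00791252e-02,  4.67608628e-04, -1.18705088e-05]), 'ft_force': array([-0.91942679,  2.32011184, 11.70917963]), 'wrist_torque': array([ 0.33270537,  0.16518087, -0.0116097 ]), 'gripper_width': 0.02434200828455991}
```

View pics/f.png

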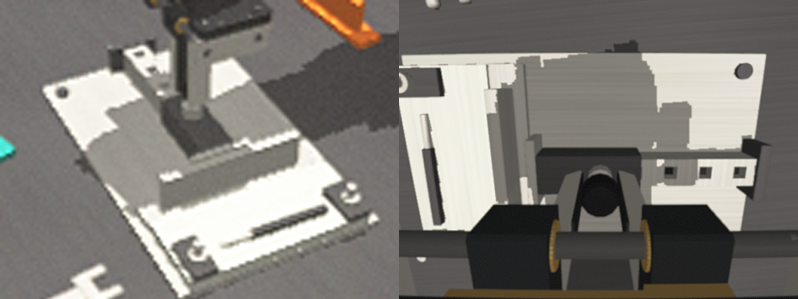

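Call:
step_arm(steps=[0,-0.006,0,0,0,0,1,0,0,0,0,0,0,1,0,0,0,0,0,0,1])

```text
clock: 16.15
eef_pos: [0.5488, -0.055, 0.0617]
tcp_rot: [0.999, -0.039, 0.0, -0.002]
ft_force: [-3.0, 17.7, 13.8]
gripper_width: 0.0243
```

Call:
step_arm(steps=[0,0.0056,0,0,0,0,1,0,0,0,0,0,0,1,0,0,0,0,0,0,1])

```text
clock: 16.52
eef_pos: [0.5489, -0.0523, 0.0617]
tcp_rot: [0.999, -0.04, 0.0, -0.0]
ft_force: [-0.4, 2.2, 12.4]
gripper_width: 0.0248
```

```bash
python3 - <<'E'
from h import *
import pickle
b=cam('wrist'); pickle.dump(b,open('f2.pkl','wb')); g=cv2.cvtColor(b['image'],cv2.COLOR_RGB2GRAY)
z=b['image'][60:290,90:290,::-1]; cv2.imwrite('pics/f2.png',cv2.resize(z,None,fx=2.6,fy=2.6,interpolation=cv2.INTER_CUBIC))
E
```

```text
(no output)
```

View pics/f2.png

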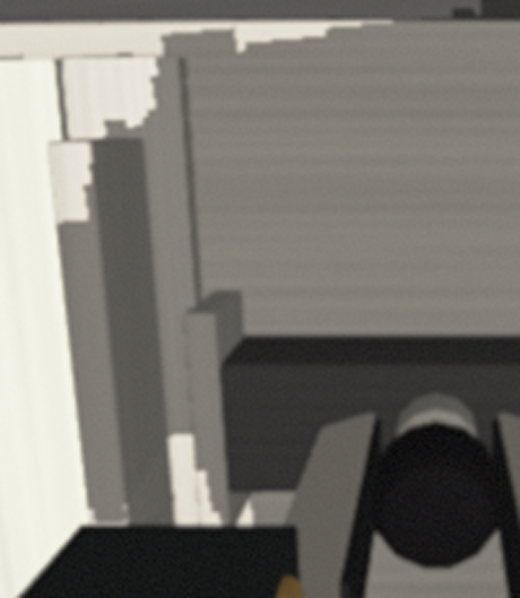

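Locked: 17.7 N with no further travel. The view shows the straightedge still against the plate edge and the pad standing just behind it. One last number check, then hand in.

```bash
python3 - <<'E'
from h import *
import pickle
b=pickle.load(open('f2.pkl','rb'))
E=np.array([555.15,43.4]);yd=np.array([.0797,.9968]);xd=np.array([.9968,-.0797])
for n,a in (('outer',[[182,60],[198,285]]),('inner',[[59,62],[64,138]])):
    for p in ray(b,np.array(a)/2.6+[90,60],.016)[:,:2]*1000-E: print(n,(p@xd).round(1),(p@yd).round(1))
s=robot.state();print(s['clock'],s['ft_force'],s['gripper_width'])
robot.hand_in()
E
```

```text
outer 89.6 -31.5
outer 32.0 -31.8
inner 89.3 -0.2
inner 70.5 0.4
16.575 [-0.41995636  1.38768297 11.71785008] 0.024508687425427597
the job is handed in; nothing more can be done
```

I finished the job and handed it in at about 16.6 s; the hand-in reports no verdict. The straightedge is against the clamped plate's edge, and the stop is locked one hole nearer, with the gripper still on the knob.

**What I did**
- I gripped the straightedge by its rib and lowered it onto the base plate. I pushed it against the edge until the force reached 15 N with no more travel, then let it go.
- I pulled the knob up about 14 mm; the load of about 7.3 N fits the spring. I slid the stop 30 mm and lowered the pin.

**Last checks**
- **Pin:** it is back at the same tool height as before the pull. A backward nudge took up about 3 mm of play and then stopped hard at 17.7 N, so the pin is locked in a hole.
- **Straightedge:** in the wrist picture its inner edge is within 0.5 mm of the plate edge line, and it is parallel and centred. Its outer edge reads 31.5 to 31.8 mm from that line instead of 30, within the 2 mm calibration.
- **Grip:** squeeze is set to 40 N, with 24.5 mm between the fingers. That is slightly under the 26 mm knob, and I did not find out why.
- **Residual force:** the tool carries about 12 N upward as it holds the knob down against its stop.
- **Other loose things:** the arm touched none of them that I noticed, but I did not re-measure their positions.

**Disagreement:** the knob's position across the jaws differed by 3 to 4 mm either way between the views and the nominal place. I used a value in between.

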